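# Set the index ring of the stone stand and lock it

### The arm

A 6-joint arm with a two-finger parallel gripper is mounted at the origin on the work surface. World frame = base frame: x ahead of the robot, y to its left, z up, the work surface at z = 0. Lengths are in m, angles in rad, forces in N, time in s.
With the tool pointing down it reaches from about 0.275 to 1 m from the base axis. Payload 8.4 kg.
Tool frame: the origin (TCP) lies midway between the tips of the shut fingers; the grasp point (between the pads) lies 19 mm behind it (arm.grip_point_offset is the y of the grasp point in the tool frame, in m); y points along the fingers, z is the direction in which the jaws open and shut, and the axes are right-handed (so a half turn about y gives the same grasp; the last joint's range is limited). The gripper opens to 85 mm and grips with 20 to 120 N. Pads are 22 mm wide; open, the fingers measure 114 mm over their backs; the gripper's body (76 mm by 85 mm) begins 54 mm behind the grasp point. The pads swing forward as they close: fully open they stand 13 mm farther back than shut.
Start: joints at [1.239, 0.353, 1.633, -0, 1.155, -0.002], TCP at [0.202, 0.591, 0.231] pointing down, gripper open.
Joint ranges: [-2.63, 2.63], [-0.92, 2.1], [0.06, 2.66], [-1.3, 4.44], [0, 2.69], [-3.02, 3.02]. Speed limits (rad/s): [2.22, 2.22, 2.79, 3.14, 3.14, 3.14].

### API

Orientations are given as [roll, pitch, yaw] about the fixed x, y, z axes, in that order (R = Rz(yaw) Ry(pitch) Rx(roll)).
In Python, from bench import status, eyes, ticket, spotter, arm gives the robot as it stands.
- The arm moves only by the tool step_arm, never from a script. Its argument "rows" is a list of rows, each a list of 4 numbers: the shift along the tool's x, y, z in mm, then the turn about the tool's y in rad. In form: [[x, y, z, roll], ...]. A call has 1 to 8 rows; each row shifts and turns the commanded pose from where the row before left it, along the tool's axes as they then stand; what a row does not reach is not made up. A row lasts 1/12 s, in which the tool goes at most 41.7 mm and 7.16 degrees, less where a joint would pass 70% of its speed; a pose out of reach is approached as far as the arm can. A call is refused whole if a number of a shift passes 41.7 or a number of a turn 0.125, either way. A call with a gripper value outside its range is refused whole. "jaw" is the closure in counts, from 0 (fully open) to 255 (shut), set as the call begins (left out, the last holds). The fingers move at their own pace and stop on an object; the grip force is fixed at half the most. Time passes only in rows, so rows that do not move let the fingers close. It gives the time, the measured TCP pose, the force and the opening at its end, in the units of the state.
- status.state(): the state, without advancing time (a new reading comes with each control period).
- eyes.get_image(name): name is "scene" or "top"; returns a dict with "frame" (480x640x3 uint8, blue, green, red), "camera_matrix" (3x3 intrinsics, pixels), "dist" ([k1, k2, p1, p2, k3] as OpenCV has them; the pictures are not rectified), "rvec" (rotation vector, rad) and "tvec" (3), from world to camera coordinates, as OpenCV has them. Camera axes: x right, y down, z forward; pixel columns grow to the right and rows downward; lengths in m; the calibration is good to about 2 mm. A picture is of the moment at which its call begins. There is no depth.
- ticket.close_job(): hands the job in, once; it reports no verdict.
Trained networks look in a picture, given as the dict that the camera call returned (one of the last four; its "shot" number tells which), for a name from the list of things; names that differ only in an ending like _2 or _b are one class to them, and where a whole thing is asked for, a point or a joint stands for the part that bears it (a point fixed in the world has none). Each returns a list of dicts, best first, with "p" (0 to 1); they miss things now and then, are a little off and sometimes report something else, mostly with a low value. They report only what shows in the picture. A call takes as long as a camera call.
- spotter.recognise(picture, label): "location" ([row, column] in pixels, amid what is visible of it).
- spotter.outline_of(picture, label): "pixels" (480x640 bool, what is visible of it) and "location" ([row, column] in pixels, amid what is visible of it).
- spotter.place_of(picture, label): "location" ([row, column] in pixels: a listed point, or the origin of a listed thing).
The state is a dict: "time_s": time; "joint_pos": joint angles; "dq": joint speeds; "tau": joint torques, N m; "eef_pos": TCP position; "ee_rot": TCP orientation; "force": force on the tool from outside, world axes, zero at the start; "moment": the same for the moment, N m; "finger_gap": finger opening in m.
Only numpy, scipy, OpenCV 4.12 (cv2) and the standard library are available. Lean on these libraries where they do the work, as an engineer would, in place of code of your own. Each camera call takes 0.05 s, during which the arm holds its last target. There are 200 camera calls.

### The job

With the fingertips, gently push the upright handle of the stand's lever round its arc until the red needle points at the middle of the teal mark (not the orange one). Then press the red lock plunger straight down until it is fully home. Do not grip or lift anything: leave the green stone standing in the middle and the other things on the bench where they are.

Things in the scene. Friction and masses are not known exactly. Their poses are not given: they have to be found in the camera images.
- stand: grey fixed indexing stand on the bench, round, 256 mm across, base 22 mm high; a block with the red lock plunger sticks out on its own +y side. Origin: on the ring's axis, at table level; z up. With the ring at 0 the lever points along the stand's own -x.
- ring (a joint): angle of the aluminium index ring (176 mm across, top 35 mm above the table) in rad, about the stand's vertical axis; grows counter-clockwise seen from above; stops at -1.35 and 1.35. Stiff friction: it takes about 2 to 3 N at the handle to turn and stays where it is left.
- handle (a point): point half-way up the lever's upright handle: a steel post 14 mm in diameter from 41 to 84 mm above the table, with a black ball 20 mm in diameter on it (top at 98 mm), 80 mm from the ring's axis. A flat dark lever arm 14 mm wide (top at 41 mm) joins it to the middle. This point is 70 mm above the table.
- needle_tip (a point): tip of the red needle (3 mm wide) that continues the lever outward, 108 mm from the ring's axis, in line with axis and handle, 37.5 mm above the table; it passes just above the round marks. The ring must be turned so that this tip lies over the middle of the teal mark.
- teal_mark: round teal mark, 14 mm across, on the black scale band (192 to 244 mm across, top 30 mm above the table, white ticks every 15 degrees), 108 mm from the ring's axis. Origin at its middle; its top is 33.5 mm above the table. It does not move with the ring.
- orange_mark: round orange mark of the same size on the same band: not the one wanted. It lies on the other side of the lever at the start.
- lock (a joint): travel of the lock plunger in m: 0 up, 0.010 fully down. Pressing straight down takes about 5 N all the way; it stays where it is left. It does not touch the ring or change how the ring turns.
- lock_top (a point): centre of the top face of the red lock plunger, a round head 32 mm across, 12 mm thick; its top is 58 mm above the table when up and 48 mm when fully down. 155 mm from the ring's axis on the stand's +y side.
- dop: green stone on a steel dop: a loose, upright pin (8.4 mm thick, 19 mm at the stone, 67 mm long) standing in the brass socket in the ring's middle; its top is 105 mm above the table. Origin at its foot. Leave it standing there.
- gear: bystander: small teal plastic gear, 51 mm across, 10 mm high, lying flat; origin under its middle, on the table.
- jar: bystander: closed jar, 50 mm across, 60 mm high; origin under its middle, on the table.
- spare_dop: bystander: brass and steel rod lying down, 72 mm long, 17 mm thick; origin under its middle, on the table.
- loupe: bystander: black eyeglass 34 mm across, 20 mm high, with a steel tab 12 mm high reaching 60 mm out to its -x side; origin under its middle, on the table.
- driver: bystander: screwdriver lying down; origin under its middle, on the table.
- brush: bystander: brush lying down; origin under its middle, on the table.
- stone_box: bystander: white stone box 60 x 60 mm, 31 mm high with its amber stone; origin under its middle, on the table.

How it is judged:
By the outcome, as a careful person would: the job done as asked, in the order asked, and still so for the second after the job is handed in, with the robot touching nothing.
It also fails if it takes over 48 s, if anything falls off the work surface, if the arm or the gripper's body presses on something with over 40 N, if the wrist force passes 120 N, or if a joint passes its speed limit or range.

## Working session

There is one attempt and no reset: what is moved stays moved. The work goes in short steps, Python scripts to look and compute and a tool call to move; the robot and the scene stay as the last step left them, time stands still between calls to the robot, and variables do not carry over. Pictures are saved under pics/ and viewed, about 8 in all and at most 12, crops included, and the job is handed in when it is done.

Besides the shell and the picture viewer there is one more tool, called after "Emit:" as a command line: name --pt "numbers of a row" for each row, then --argument value for the rest. step_arm: Moves the arm, as the interface text tells. Its arguments: {"type":"object","properties":{"rows":{"type":"array"},"jaw":{"type":"number"}},"required":["rows"]}

```bash
mkdir -p pics; ls; cat > h.py <<'E'
import numpy as np, cv2
from bench import status, eyes, ticket, spotter, arm
def ray(im,loc):
    K,d=np.array(im["camera_matrix"]),np.array(im["dist"])
    R=cv2.Rodrigues(np.array(im["rvec"],float))[0]; t=np.array(im["tvec"],float).ravel()
    u=cv2.undistortPoints(np.array([[[loc[1],loc[0]]]],float),K,d)[0,0]
    return -R.T@t, R.T@np.array([u[0],u[1],1.])
def at_z(im,loc,z):
    c,v=ray(im,loc); return c+v*(z-c[2])/v[2]
def proj(im,P):
    return cv2.projectPoints(np.array(P,float).reshape(-1,3),np.array(im["rvec"],float),np.array(im["tvec"],float),np.array(im["camera_matrix"]),np.array(im["dist"]))[0][:,0]
E
python3 - <<'E'
from h import *
s=status.state(); print({k:np.round(v,3) for k,v in s.items()})
Z=dict(stand=0,handle=.07,needle_tip=.0375,teal_mark=.0335,orange_mark=.0335,lock_top=.058,dop=.038,jar=0,gear=0,loupe=0,driver=0,brush=0,stone_box=0,spare_dop=0)
for n in("top","scene"):
    im=eyes.get_image(n); cv2.imwrite(f"pics/{n}0.png",im["frame"]); print(n,np.round(ray(im,[240,320])[0],2))
    for k,z in Z.items():
        r=spotter.place_of(im,k)
        print(k,[(round(q["p"],2),np.round(q["location"]).tolist(),np.round(at_z(im,q["location"],z)[:2],4).tolist()) for q in r[:2]])
E
```

```text
pics
{'time_s': np.float64(0.0), 'joint_pos': array([ 1.239,  0.354,  1.634, -0.   ,  1.155, -0.002]), 'dq': array([-0.   , -0.001,  0.001,  0.002,  0.   , -0.   ]), 'tau': array([-2.0000e-03, -6.0525e+01, -3.4207e+01, -0.0000e+00,  9.0000e-03,
        0.0000e+00]), 'eef_pos': array([0.202, 0.591, 0.231]), 'ee_rot': array([-1.572, -0.   , -0.33 ]), 'force': array([-0.006, -0.734, -0.398]), 'moment': array([-0.01 ,  0.   ,  0.015]), 'finger_gap': np.float64(0.085)}
top [0.46 0.01 1.16]
stand [(0.93, [242.0, 350.0], [0.5393, -0.0565])]
handle [(0.68, [276.0, 352.0], [0.4657, -0.0564])]
needle_tip [(0.6, [292.0, 355.0], [0.4325, -0.0624])]
teal_mark [(0.61, [276.0, 384.0], [0.4639, -0.1242])]
orange_mark [(0.38, [271.0, 312.0], [0.4783, 0.0252])]
lock_top [(0.53, [247.0, 270.0], [0.5292, 0.109])]
dop [(0.62, [237.0, 346.0], [0.547, -0.0467])]
jar [(0.63, [226.0, 239.0], [0.5795, 0.1788])]
gear [(0.66, [243.0, 445.0], [0.53, -0.2633]), (0.45, [248.0, 272.0], [0.5291, 0.1101])]
loupe [(0.72, [332.0, 300.0], [0.3509, 0.0545]), (0.64, [292.0, 357.0], [0.4313, -0.07])]
driver [(0.74, [237.0,
[... 395 characters left out ...]
)]
needle_tip [(0.63, [218.0, 292.0], [0.443, -0.0577])]
teal_mark [(0.37, [225.0, 264.0], [0.4625, -0.1232])]
orange_mark [(0.41, [226.0, 332.0], [0.4704, 0.0331])]
lock_top [(0.71, [227.0, 366.0], [0.5107, 0.1049])]
dop [(0.67, [246.0, 297.0], [0.5448, -0.048])]
jar [(0.95, [265.0, 394.0], [0.5724, 0.1623]), (0.39, [261.0, 295.0], [0.5495, -0.0524])]
gear [(0.54, [254.0, 200.0], [0.5184, -0.2655])]
loupe [(0.65, [208.0, 342.0], [0.3562, 0.0624]), (0.57, [226.0, 333.0], [0.4253, 0.037])]
driver [(0.86, [262.0, 521.0], [0.5765, 0.4481])]
brush [(0.68, [230.0, 154.0], [0.4273, -0.3879])]
stone_box [(0.73, [287.0, 133.0], [0.6208, -0.3935])]
spare_dop [(0.47, [296.0, 212.0], [0.653, -0.2223])]
```

```bash
python3 - <<'E'
import cv2
f=cv2.imread("pics/top0.png")[150:350,200:440]; cv2.imwrite("pics/c0.png",cv2.resize(f,None,fx=3,fy=3,interpolation=cv2.INTER_CUBIC))
E
```

```text
(no output)
```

View pics/c0.png

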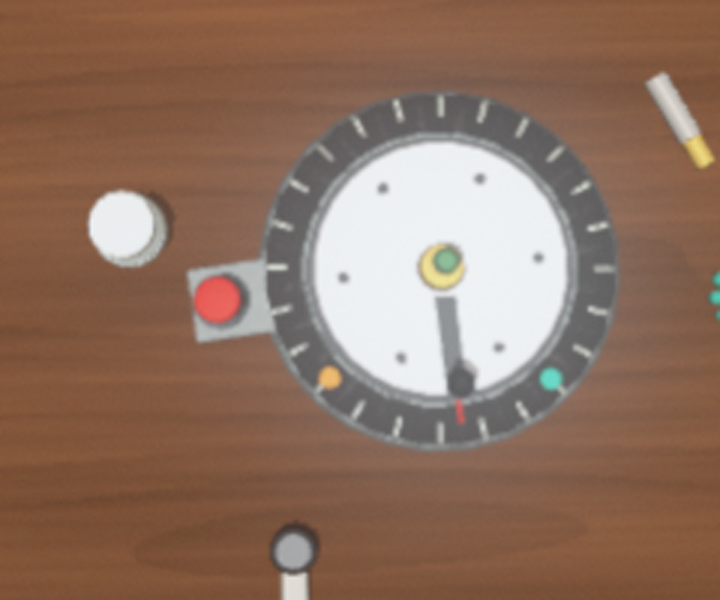

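View pics/scene0.png

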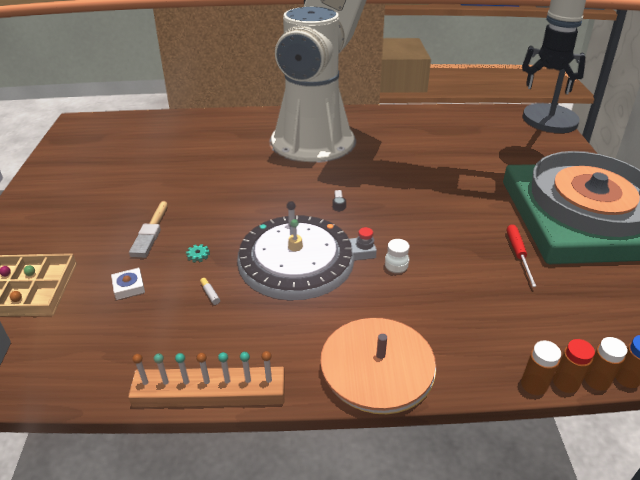

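The top crop shows the needle tip near pixel (row 291, col 354), the teal mark near (276, 384), the orange mark near (276, 310) and the lock near (250, 272). Next I'll measure them by colour.

```bash
cat >> h.py <<'E'
def blob(im,box,lo,hi,hi2=None):
    r0,r1,c0,c1=box
    h=cv2.cvtColor(im["frame"],cv2.COLOR_BGR2HSV)[r0:r1,c0:c1]
    m=cv2.inRange(h,lo,hi)
    if lo[0]==0: m|=cv2.inRange(h,(172,lo[1],lo[2]),(180,255,255))
    n,l,st,ce=cv2.connectedComponentsWithStats(m)
    if n<2: return None
    i=1+np.argmax(st[1:,4]); pts=np.argwhere(l==i)+[r0,c0]
    return pts
def measure(im,teal_box=(265,287,373,395),C=None):
    o={}
    t=blob(im,teal_box,(75,70,70),(100,255,255)); o["teal"]=at_z(im,t.mean(0),.0335)[:2]
    return o
E
python3 - <<'E'
from h import *
im=eyes.get_image("top")
t=blob(im,(265,287,373,395),(75,70,70),(100,255,255)); T=at_z(im,t.mean(0),.0335)[:2]
o=blob(im,(265,287,300,320),(8,90,90),(25,255,255)); O=at_z(im,o.mean(0),.0335)[:2]
l=blob(im,(235,265,255,290),(0,120,90),(8,255,255)); L=at_z(im,l.mean(0),.058)[:2]
n=blob(im,(280,300,345,365),(0,70,70),(10,255,255)); N=[at_z(im,p,.0375)[:2] for p in n]; 
print(len(t),T,len(o),O,len(l),L,len(n),n.tolist(),np.mean(N,0))
# ring / band edges: sample radial profile, find outer band edge (R .122 at z .030)
g=cv2.GaussianBlur(im["frame"],(3,3),0).astype(float)
def score(c,R,z,s):
    a=np.linspace(0,2*np.pi,180,endpoint=False)
    def v(r):
        p=proj(im,np.c_[c[0]+r*np.cos(a),c[1]+r*np.sin(a),0*a+z]).astype(np.float32)
        return cv2.remap(g.astype(np.float32),p[:,:1],p[:,1:],cv2.INTER_LINEAR)[:,0].mean(1)
    return s*np.mean(v(R+.003)-v(R-.003))
for R,z,s in((.088,.035,-1),(.096,.03,-1)):
    best=max((score((x,y),R,z,s),x,y) for x in np.arange(.53,.552,.001) for y in np.arange(-.062,-.04,.001)); print(R,best)
# circle of radius 108 through marks, 
d=T-O; m=(T+O)/2; h=np.sqrt(.108**2-(d@d)/4); nrm=np.array([-d[1],d[0]])/np.linalg.norm(d); print("from marks",m+h*nrm,m-h*nrm)
E
```

```text
44 [ 0.46417545 -0.12208926] 47 [0.46937159 0.03007445] 179 [0.5237995  0.10468628] 21 [[283, 352], [284, 352], [284, 353], [285, 352], [285, 353], [286, 352], [286, 353], [286, 354], [287, 352], [287, 353], [287, 354], [288, 352], [288, 353], [288, 354], [289, 352], [289, 353], [289, 354], [290, 352], [290, 353], [290, 354], [291, 353]] [ 0.44260549 -0.05848306]
0.088 (np.float32(70.081795), np.float64(0.543), np.float64(-0.04799999999999999))
0.096 (np.float32(40.172977), np.float64(0.542), np.float64(-0.04799999999999999))
from marks [ 0.54333699 -0.04862191] [ 0.39021004 -0.04339289]
```

Emit:
step_arm --pt "21.8 0 -24.15 0" --pt "21.8 0 -24.15 0" --pt "21.8 0 -24.15 0" --pt "21.8 0 -24.15 0" --pt "21.8 0 -24.15 0" --pt "21.8 0 -24.15 0" --pt "21.8 0 -24.15 0" --pt "21.8 0 -24.15 0" --jaw 255

```text
time_s: 2.22
eef_pos: [0.3052, 0.3506, 0.2314]
ee_rot: [-1.57, -0.0, -0.329]
force: [0.9, 0.3, 0.3]
finger_gap: 0.0002
```

Emit:
step_arm --pt "21.8 0 -24.15 0" --pt "21.8 0 -24.15 0" --pt "21.8 0 -24.15 0" --pt "21.8 0 -24.15 0" --pt "21.8 0 -24.15 0" --pt "21.8 0 -24.15 0" --pt "21.8 0 -24.15 0" --pt "21.8 0 -24.15 0"

```text
time_s: 2.88
eef_pos: [0.4077, 0.1113, 0.2316]
ee_rot: [-1.57, -0.001, -0.33]
force: [1.0, 0.9, 0.2]
finger_gap: 0.0
```

Emit:
step_arm --pt "21.8 0 -24.15 0" --pt "21.8 0 -24.15 0" --pt "21.8 0 -24.15 0" --pt "21.8 0 -24.15 0" --pt "0 20 0 -0.11" --pt "0 20 0 -0.11" --pt "0 20 0 -0.11" --pt "0 20 0 -0.11"

```text
time_s: 3.55
eef_pos: [0.4587, -0.0072, 0.1507]
ee_rot: [-1.571, -0.001, 0.115]
force: [-0.3, 0.8, 0.1]
finger_gap: -0.0002
```

Emit:
step_arm --pt "0 20 0 0" --pt "0 20 0 0" --pt "0 20 0 0" --pt "0 20 0 0" --pt "0 0 -7 0" --pt "0 0 -7 0" --pt "0 0 -3 0" --pt "0 0 0 0"

```text
time_s: 4.22
eef_pos: [0.4615, -0.0247, 0.0725]
ee_rot: [-1.571, -0.002, 0.109]
force: [0.7, -0.3, 1.3]
finger_gap: 0.0002
```

```bash
python3 - <<'E'
from h import *
a=eyes.get_image("top"); b=eyes.get_image("scene")
A=cv2.resize(a["frame"][190:310,250:420],(800,565),interpolation=cv2.INTER_CUBIC)
B=cv2.resize(b["frame"][150:290,230:410],None,fx=3,fy=3,interpolation=cv2.INTER_CUBIC)
A=cv2.resize(a["frame"][200:300,290:400],None,fx=4.2,fy=4.2,interpolation=cv2.INTER_CUBIC)[:420]
cv2.imwrite("pics/a1.png",np.hstack([A[:420,:300],B[:420,:480]]))
s=status.state();print(s["eef_pos"],s["force"])
E
```

```text
[ 0.46121111 -0.02414465  0.07240504] [0.05962952 0.38881193 1.43745709]
```

View pics/a1.png

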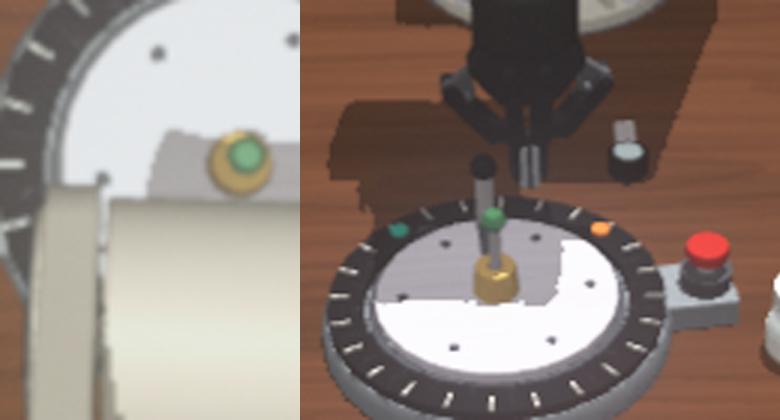

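The fingers stand clear of the handle on the right side, with scene crop positions of about x=530 for the tips and x=483 for the ball. The top view is blocked by the arm.

Emit:
step_arm --pt "0 0 -3 0" --pt "0 0 -3 0" --pt "0 0 -3 0" --pt "0 0 0 0"

```text
time_s: 4.65
eef_pos: [0.4615, -0.0331, 0.0715]
ee_rot: [-1.571, -0.0, 0.11]
force: [0.1, 0.2, -0.4]
finger_gap: -0.0
```

Emit:
step_arm --pt "0 0 -2 0" --pt "0 0 -2 0" --pt "0 0 -1 0" --pt "0 0 0 0"

```text
time_s: 4.98
eef_pos: [0.4617, -0.0378, 0.0712]
ee_rot: [-1.571, 0.0, 0.11]
force: [-0.5, 0.6, -0.4]
finger_gap: -0.0
```

Emit:
step_arm --pt "0 0 -2 0" --pt "-0.9 0 -4 -0.05" --pt "-0.9 0 -4 -0.05" --pt "-0.9 0 -4 -0.05" --pt "-0.9 0 -4 -0.05" --pt "-0.9 0 -4 -0.05" --pt "-0.9 0 -4 -0.05" --pt "-0.9 0 -4 -0.05"

```text
time_s: 5.65
eef_pos: [0.4632, -0.0683, 0.0712]
ee_rot: [-1.571, 0.0, 0.463]
force: [-1.2, 2.6, -0.7]
finger_gap: 0.0
```

```bash
python3 - <<'E'
from h import *
a=eyes.get_image("top"); b=eyes.get_image("scene")
B=cv2.resize(b["frame"][150:290,230:410],None,fx=3,fy=3,interpolation=cv2.INTER_CUBIC)
A=cv2.resize(a["frame"][220:310,320:400],None,fx=4.2,fy=4.67,interpolation=cv2.INTER_CUBIC)[:420]
cv2.imwrite("pics/a2.png",np.hstack([A[:420,:300],B[:420,:480]]))
s=status.state();print(s["eef_pos"],s["ee_rot"],s["force"])
for z in("handle","needle_tip"):
  for q in spotter.place_of(b,z)[:2]: 
    p=at_z(b,q["location"],.07 if z=="handle" else .0375); print(z,q["p"],p, np.degrees(np.arctan2(p[1]+.048,p[0]-.543)))
E
```

```text
[ 0.46345452 -0.06867244  0.07126859] [-1.57118328e+00 -1.64784392e-04  4.60822205e-01] [0.61082835 0.67682962 0.59884702]
handle 0.91 [ 0.46668519 -0.08662738  0.07      ] -153.1533691138276
needle_tip 0.93 [ 0.45249071 -0.09888847  0.0375    ] -150.65330995972343
```

View pics/a2.png

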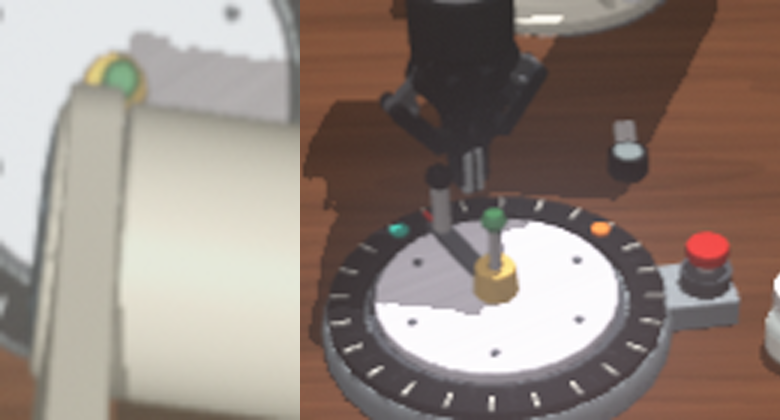

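The lever is turning with the fingers. The needle is now at scene crop (428, 215) and the teal mark at (398, 229), about 15° to go.

Emit:
step_arm --pt "-0.9 0 -4 -0.05" --pt "-0.9 0 -4 -0.05" --pt "-0.9 0 -4 -0.05" --pt "-0.6 0 -2.4 -0.03" --pt "0 0 0 0"

```text
time_s: 6.27
eef_pos: [0.4678, -0.0823, 0.0712]
ee_rot: [-1.571, -0.0, 0.64]
force: [0.3, 0.7, -0.8]
finger_gap: 0.0002
```

```bash
cat > m.py <<'E'
from h import *
b=eyes.get_image("scene"); C=np.array([.543,-.048])
cv2.imwrite("pics/m.png",b["frame"])
s=status.state();print(s["time_s"],s["eef_pos"],s["ee_rot"],s["force"])
for k,z in dict(handle=.07,needle_tip=.0375,teal_mark=.0335,dop=.038).items():
  for q in spotter.place_of(b,k)[:1]:
    p=at_z(b,q["location"],z)[:2]-C; print(k,round(q["p"],2),np.round(q["location"],1),np.hypot(*p).round(4),np.degrees(np.arctan2(p[1],p[0]))%360)
for n,lo,hi,z in(("teal",(75,70,50),(100,255,255),.0335),("red",(0,110,70),(8,255,255),.0375)):
    t=blob(b,(205,250,250,300),lo,hi)
    if t is None: continue
    P=np.array([at_z(b,x,z)[:2] for x in t])-C; r=np.hypot(*P.T)
    p=P.mean(0); print(n,len(t),r.mean(),r.min(),r.max(),np.degrees(np.arctan2(p[1],p[0]))%360)
E
python3 m.py
```

```text
6.3167 [ 0.46769385 -0.08226352  0.07126035] [-1.57097240e+00  5.25061855e-07  6.38453714e-01] [ 0.2631902   0.44285631 -0.5112893 ]
handle 0.88 [216.6 270.3] 0.0857 221.82242633594385
needle_tip 0.66 [225.1 265.1] 0.1044 223.1113037466788
teal_mark 0.67 [262.8 395.8] 0.2162 73.6530525640467
dop 0.42 [246.6 295.7] 0.0046 335.1386336311155
teal 21 0.10930026124912938 0.10221549059366244 0.11680711685322451 225.2471899299581
red 6 0.1069251415204412 0.10161391975483747 0.11223820910663337 221.31745457701575
```

The camera and the spotter disagree by a few degrees, so I'll back off and look from the top, on the way toward the lock.

Emit:
step_arm --pt "0 0 12 0" --pt "0 0 13 0" --pt "0 -20 0 0" --pt "0 -20 0 0" --pt "0 -20 0 0" --pt "34 0 31 0" --pt "34 0 31 0" --pt "34 0 31 0"

```text
time_s: 7.18
eef_pos: [0.4756, 0.0622, 0.1318]
ee_rot: [-1.571, -0.001, 0.638]
force: [0.5, 0.5, -0.7]
finger_gap: 0.0001
```

Emit:
step_arm --pt "34 0 31 0" --pt "0 0 0 0" --pt "0 0 0 0"

```text
time_s: 7.43
eef_pos: [0.4833, 0.1041, 0.1311]
ee_rot: [-1.571, 0.0, 0.644]
force: [-0.5, -0.1, -0.6]
finger_gap: -0.0003
```

```bash
cat > t.py <<'E'
from h import *
import sys
im=eyes.get_image("top"); C=np.array([.543,-.048])
cv2.imwrite("pics/%s.png"%sys.argv[1],cv2.resize(im["frame"][200:320,300:420],None,fx=5,fy=5,interpolation=cv2.INTER_CUBIC))
s=status.state();print(s["time_s"],s["eef_pos"])
for n,lo,hi,z in(("teal",(75,70,50),(100,255,255),.0335),("red",(0,60,60),(12,255,255),.0375)):
    t=blob(im,(262,292,365,398),lo,hi)
    if t is None: continue
    P=np.array([at_z(im,x,z)[:2] for x in t])-C; r=np.hypot(*P.T); a=np.degrees(np.arctan2(P[:,1],P[:,0]))%360
    p=P.mean(0); print(n,len(t),r.mean(),r.min(),r.max(),np.degrees(np.arctan2(p[1],p[0]))%360,a.min(),a.max())
for k,z in dict(handle=.07,needle_tip=.0375,teal_mark=.0335).items():
  for q in spotter.place_of(im,k)[:1]:
    p=at_z(im,q["location"],z)[:2]-C; print(k,round(q["p"],2),np.round(q["location"],1),np.hypot(*p).round(4),np.degrees(np.arctan2(p[1],p[0]))%360)
E
python3 t.py t1; python3 m.py
```

```text
7.4833 [0.48295387 0.10261245 0.13095455]
teal 38 0.10902424568397664 0.10086790643224977 0.11558127682320454 224.14490323488656 220.0675835493755 227.12096718726622
red 174 0.1339771242157611 0.12520695096371698 0.1501820760655947 222.4644110112787 210.34463220377287 235.1300338957606
handle 0.81 [267.9 373.1] 0.0799 218.86655311989048
needle_tip 0.73 [277.9 382.9] 0.1105 221.39510796803938
teal_mark 0.49 [276.9 385.1] 0.1126 223.99542597117483
7.6833 [0.48374677 0.10044416 0.13117056] [-1.57066192e+00  6.22879845e-04  6.38775732e-01] [ 0.31241571  0.24340839 -0.39837379]
handle 0.7 [220.  270.7] 0.0757 227.47877999521742
needle_tip 0.9 [226.3 266.2] 0.0992 223.79740190221764
teal_mark 0.56 [229.4 262.9] 0.1004 229.2420119662215
dop 0.65 [246.2 297.1] 0.0031 20.959016679674228
teal 22 0.10986849085619914 0.10221549059366244 0.11726263194090751 225.229775727189
red 9 0.10498957493676013 0.09871707858189978 0.11223820910663337 221.19988303339457
```

View pics/t1.png

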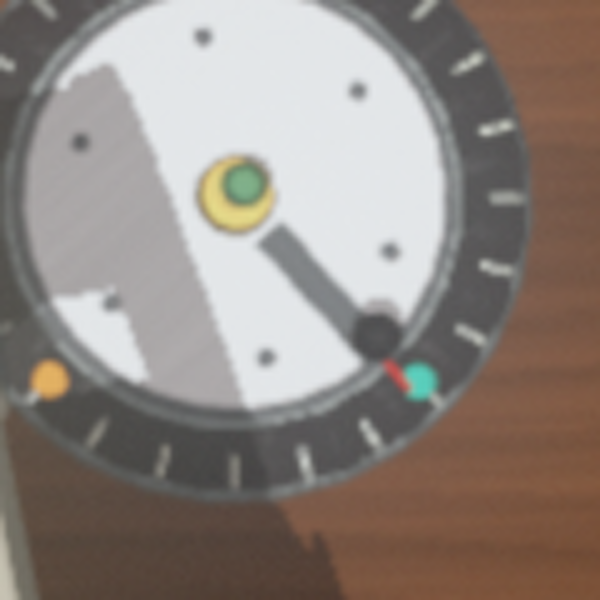

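The top crop shows the needle at (385,362)–(409,388), ending at the left edge of the teal mark centred at (421,381). That is about 3° short, so I'll measure it at sub-pixel level.

```bash
cat > n.py <<'E'
from h import *
import sys
im=eyes.get_image("top"); C=np.array([.543,-.048])
def run(f,lo,hi):
    lab=cv2.cvtColor(f,cv2.COLOR_BGR2LAB).astype(np.float32)
    out=[]
    for name,z,rr,w in(("red",.0375,np.arange(.096,.108,.001),lambda p:np.clip(p[...,1]-140,0,None)),("teal",.0335,np.arange(.098,.119,.001),lambda p:np.clip(118-p[...,1],0,None)),("arm",.041,np.arange(.035,.06,.002),lambda p:np.clip(190-p[...,0],0,None))):
        a=np.radians(np.arange(lo,hi,.25)); A,R=np.meshgrid(a,rr)
        q=proj(im,np.c_[C[0]+(R*np.cos(A)).ravel(),C[1]+(R*np.sin(A)).ravel(),0*A.ravel()+z]).astype(np.float32).reshape(*A.shape,2)
        p=cv2.remap(lab,q[...,0],q[...,1],cv2.INTER_CUBIC); W=w(p)*R
        out.append((name,round(float(np.degrees((W*A).sum()/max(W.sum(),1e-6))),2),round(float(W.sum()),1)))
    return out
if len(sys.argv)<2:
    f0=cv2.imread("pics/top0.png"); print(run(f0,172,200),run(f0,214,236))
print(run(im["frame"],208,240)); print(run(im["frame"],212,236))
E
python3 n.py
```

```text
[('red', 186.02, 271.7), ('teal', 0.0, 0.0), ('arm', 185.99, 1084.5)] [('red', 0.0, 0.0), ('teal', 223.34, 937.1), ('arm', 0.0, 0.0)]
[('red', 220.52, 220.0), ('teal', 223.96, 761.5), ('arm', 220.58, 1769.0)]
[('red', 220.52, 220.0), ('teal', 223.96, 761.5), ('arm', 220.66, 1755.1)]
```

The needle and lever arm both read 220.5° and the teal mark 223.3°, so about 2.8° (3.9 mm at the handle) remains.

Emit:
step_arm --pt "-24.4 0 -22.4 0" --pt "-24.4 0 -22.4 0" --pt "-24.4 0 -22.4 0" --pt "-24.4 0 -22.4 0" --pt "-24.4 0 -22.4 0" --pt "0 20 0 0" --pt "0 20 0 0" --pt "0 20 0 0"

```text
time_s: 8.6
eef_pos: [0.4537, -0.0625, 0.071]
ee_rot: [-1.572, -0.001, 0.638]
force: [-0.5, 0.6, 0.3]
finger_gap: -0.0
```

Emit:
step_arm --pt "0 0 -10 0" --pt "0 0 -7 0" --pt "0 0 -3 0" --pt "0 0 0 0" --pt "0 0 0 0"

```text
time_s: 9.02
eef_pos: [0.4663, -0.0777, 0.0723]
ee_rot: [-1.572, -0.001, 0.64]
force: [0.4, -0.2, 0.3]
finger_gap: 0.0001
```

```bash
python3 - <<'E'
from h import *
s=status.state();p=np.array(s["eef_pos"]);y=s["ee_rot"][2];print(s["time_s"],p,y,s["force"])
d=p[:2]-[.4677,-.0823];print("vs contact pose: tool x,z mm",1e3*d@[np.cos(.6385),np.sin(.6385)],1e3*d@[-np.sin(.6385),np.cos(.6385)])
E
```

```text
9.0167 [ 0.46627643 -0.07767488  0.07226028] 0.6397446609377924 [ 0.36007312 -0.15316842  0.33165361]
vs contact pose: tool x,z mm 1.6134208304493307 4.56236141552632
```

Emit:
step_arm --pt "-1 0 -2.5 0" --pt "0 0 -2 0" --pt "-0.3 0 -1.3 -0.016" --pt "-0.3 0 -1.3 -0.016" --pt "-0.3 0 -1.2 -0.016" --pt "0 0 0 0" --pt "0 0 0 0"

```text
time_s: 9.6
eef_pos: [0.4688, -0.0851, 0.0713]
ee_rot: [-1.571, 0.0, 0.688]
force: [-0.7, 1.0, 0.2]
finger_gap: -0.0002
```

Emit:
step_arm --pt "0 0 12 0" --pt "0 0 13 0" --pt "0 -20 0 0" --pt "0 -20 0 0" --pt "0 -20 0 0" --pt "24.4 0 26 0" --pt "24.4 0 26 0" --pt "24.4 0 26 0"

```text
time_s: 10.27
eef_pos: [0.459, 0.0424, 0.1317]
ee_rot: [-1.571, -0.001, 0.686]
force: [0.8, -0.7, -0.7]
finger_gap: -0.0
```

Emit:
step_arm --pt "24.4 0 26 0" --pt "24.4 0 26 0" --pt "0 0 0 0" --pt "0 0 0 0"

```text
time_s: 10.6
eef_pos: [0.4635, 0.1142, 0.1311]
ee_rot: [-1.571, 0.0, 0.692]
force: [-0.1, -0.7, 0.2]
finger_gap: -0.0001
```

```bash
python3 n.py 1; python3 t.py t2
```

```text
[('red', 222.81, 143.5), ('teal', 223.46, 684.1), ('arm', 222.32, 1652.0)]
[('red', 222.81, 143.5), ('teal', 223.46, 684.1), ('arm', 222.32, 1652.0)]
10.7 [0.46352861 0.11211433 0.13102839]
teal 36 0.10973700830285986 0.10248349453576197 0.11558127682320454 223.51651984322226 219.25856045987774 227.01967553955757
red 172 0.13407736033348072 0.12532286748585528 0.1501820760655947 222.40774881778142 210.34463220377287 234.34447934980176
handle 0.71 [265.3 373.4] 0.0765 221.75526360537015
teal_mark 0.47 [272.9 385.5] 0.1076 227.46877078866035
```

View pics/t2.png

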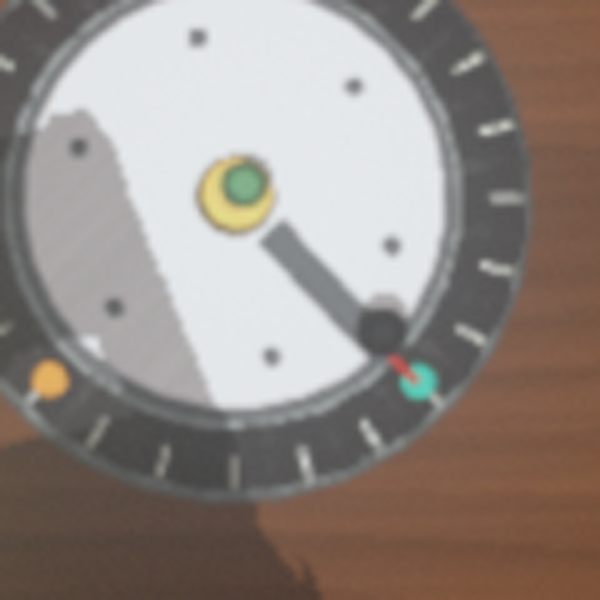

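The needle tip now lies on the teal mark at crop (417,380), against a mark centre of about (419,381). The estimates are 222.3–222.8° against 223.3°. I'll refine using the ring's holes, whose rotation can be compared with the first image.

```bash
python3 - <<'E'
from h import *
im=eyes.get_image("top"); C=np.array([.543,-.048])
def holes(f):
    a=np.radians(np.arange(0,360,.25)); rr=np.arange(.055,.078,.001)
    A,R=np.meshgrid(a,rr)
    q=proj(im,np.c_[C[0]+(R*np.cos(A)).ravel(),C[1]+(R*np.sin(A)).ravel(),0*A.ravel()+.035]).astype(np.float32).reshape(*A.shape,2)
    g=cv2.cvtColor(f,cv2.COLOR_BGR2GRAY).astype(np.float32)
    P=cv2.remap(g,q[...,0],q[...,1],cv2.INTER_CUBIC)
    out=[]
    W=np.clip(185-P,0,None)
    m=(cv2.GaussianBlur(P,(5,5),0)<185).astype(np.uint8)
    n,l,st,ce=cv2.connectedComponentsWithStats(m)
    for i in range(1,n):
        if 30<st[i,4]<700:
            k=l==i; out.append((round(float(np.degrees((W*A)[k].sum()/W[k].sum())),2),round(float((W*R)[k].sum()/W[k].sum()),4),int(st[i,4])))
    return out
print(holes(cv2.imread("pics/top0.png")));print(holes(im["frame"]))
E
for i in 1 2 3; do python3 n.py 1|tail -1; done
```

```text
[(34.14, 0.068, 111), (94.31, 0.0674, 99), (154.86, 0.0679, 90), (214.65, 0.0682, 80), (274.42, 0.0684, 85), (334.48, 0.068, 109)]
[(11.05, 0.068, 143), (191.48, 0.0681, 120), (251.08, 0.0686, 129), (311.0, 0.0681, 119)]
[('red', 222.8, 144.9), ('teal', 223.45, 680.9), ('arm', 222.33, 1657.9)]
[('red', 222.78, 146.0), ('teal', 223.44, 680.8), ('arm', 222.34, 1665.1)]
[('red', 222.8, 146.2), ('teal', 223.46, 684.0), ('arm', 222.34, 1660.4)]
```

The holes turned 36.55°, which puts the lever at 222.55° against 223.35°, about 1.1 mm short at the handle. I'll nudge it by retracing the retreat exactly plus about 1 mm.

Emit:
step_arm --pt "-24.4 0 -26 0" --pt "-24.4 0 -26 0" --pt "-24.4 0 -26 0" --pt "-24.4 0 -26 0" --pt "-24.4 0 -26 0" --pt "0 20 0 0" --pt "0 20 0 0" --pt "0 20 0 0"

```text
time_s: 11.72
eef_pos: [0.4533, -0.0672, 0.071]
ee_rot: [-1.572, -0.001, 0.685]
force: [-0.2, 0.4, -1.1]
finger_gap: 0.0001
```

Emit:
step_arm --pt "0 0 -12 0" --pt "0 0 -8 0" --pt "0 0 -3 0" --pt "0 0 -2 0" --pt "0 0 0 0" --pt "0 0 -0.6 0" --pt "0 0 -0.5 0" --pt "0 0 0 0"

```text
time_s: 12.38
eef_pos: [0.4698, -0.0859, 0.0717]
ee_rot: [-1.571, -0.0, 0.689]
force: [-0.6, -0.1, -0.2]
finger_gap: 0.0002
```

Emit:
step_arm --pt "0 0 12 0" --pt "0 0 13 0" --pt "0 -20 0 0" --pt "0 -20 0 0" --pt "0 -20 0 0" --pt "24.4 0 26 0" --pt "24.4 0 26 0" --pt "24.4 0 26 0"

```text
time_s: 13.05
eef_pos: [0.4595, 0.0417, 0.1317]
ee_rot: [-1.571, -0.0, 0.687]
force: [0.4, -1.0, 0.6]
finger_gap: 0.0001
```

Emit:
step_arm --pt "24.4 0 26 0" --pt "24.4 0 26 0" --pt "0 0 0 0" --pt "0 0 0 0"

```text
time_s: 13.38
eef_pos: [0.4639, 0.1134, 0.1311]
ee_rot: [-1.57, 0.001, 0.692]
force: [-0.4, -0.7, -0.0]
finger_gap: 0.0002
```

```bash
python3 n.py 1; python3 t.py t3
```

```text
[('red', 223.73, 135.4), ('teal', 223.13, 691.0), ('arm', 223.65, 1651.0)]
[('red', 223.73, 135.4), ('teal', 223.13, 691.0), ('arm', 223.65, 1651.0)]
13.4833 [0.46410431 0.11133279 0.13103133]
teal 36 0.10973727535016015 0.10237027757926485 0.11558127682320454 223.09001317620977 219.14452862062225 227.01967553955757
red 171 0.13412811622599222 0.12532286748585528 0.1501820760655947 222.41197943058899 210.34463220377287 234.34447934980176
handle 0.9 [263.7 376.2] 0.0783 226.37773404974646
needle_tip 0.85 [279.4 387.1] 0.1188 223.4430756968423
teal_mark 0.49 [273.3 387.2] 0.1108 228.342046605354
```

View pics/t3.png

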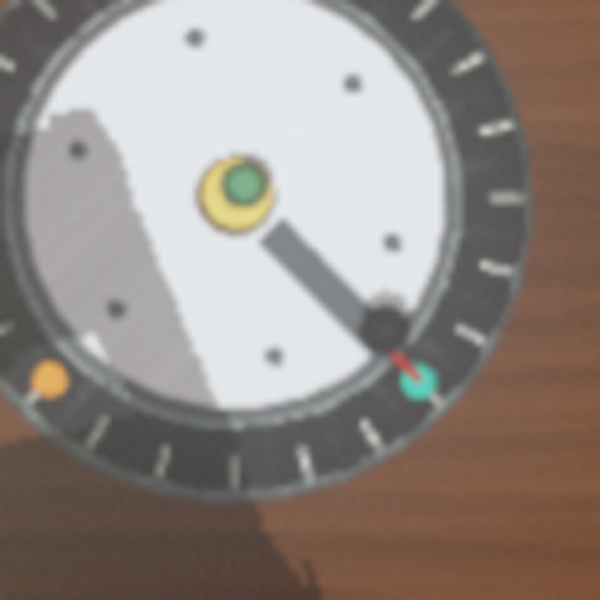

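The needle tip now sits on the middle of the teal mark, with lever 223.7° against mark 223.3° (about 0.7 mm). The dop is standing. Next is the lock.

Emit:
step_arm --pt "14 0 -14.4 0" --pt "14 0 -14.4 0" --pt "14.2 0 -14.3 0" --pt "0 20 0 0" --pt "0 20 0 0" --pt "0 20 0 0" --pt "0 5 0 0" --pt "0 0 0 0"

```text
time_s: 14.3
eef_pos: [0.524, 0.1037, 0.065]
ee_rot: [-1.569, 0.003, 0.687]
force: [0.0, 0.1, -0.6]
finger_gap: 0.0002
```

Emit:
step_arm --pt "0 3 0 0" --pt "0 3 0 0" --pt "0 3 0 0" --pt "0 1 0 0" --pt "0 0 0 0"

```text
time_s: 14.72
eef_pos: [0.526, 0.1049, 0.0568]
ee_rot: [-1.572, -0.001, 0.688]
force: [1.5, -0.3, 1.5]
finger_gap: 0.0003
```

Emit:
step_arm --pt "0 1.5 0 0" --pt "0 1.5 0 0" --pt "0 1.5 0 0" --pt "0 1.5 0 0" --pt "0 0 0 0"

```text
time_s: 15.13
eef_pos: [0.5258, 0.1049, 0.0502]
ee_rot: [-1.571, -0.001, 0.688]
force: [2.1, -0.3, 2.8]
finger_gap: 0.0001
```

Emit:
step_arm --pt "0 1 0 0" --pt "0 1 0 0" --pt "0 0.5 0 0" --pt "0 0 0 0"

```text
time_s: 15.47
eef_pos: [0.5257, 0.1049, 0.048]
ee_rot: [-1.571, -0.001, 0.688]
force: [1.9, 0.3, 6.7]
finger_gap: 0.0002
```

Emit:
step_arm --pt "0 0.5 0 0" --pt "0 0.5 0 0" --pt "0 0 0 0"

```text
time_s: 15.72
eef_pos: [0.5258, 0.1049, 0.0479]
ee_rot: [-1.571, -0.001, 0.688]
force: [-1.3, -0.7, 18.3]
finger_gap: -0.0002
```

The force rises and z stalls at 47.9 mm, so the plunger is at its stop. One more small press, then I'll retreat and check.

Emit:
step_arm --pt "0 0.4 0 0" --pt "0 0 0 0" --pt "0 0 0 0"

```text
time_s: 15.97
eef_pos: [0.5259, 0.1049, 0.0478]
ee_rot: [-1.571, -0.001, 0.688]
force: [-3.6, -1.4, 22.7]
finger_gap: 0.0005
```

Emit:
step_arm --pt "0 -10 0 0" --pt "0 -30 0 0" --pt "0 -30 0 0" --pt "-20 -20 30 0" --pt "-20 0 30 0" --pt "-20 0 30 0" --pt "0 0 0 0" --pt "0 0 0 0"

```text
time_s: 16.63
eef_pos: [0.4192, 0.1362, 0.1361]
ee_rot: [-1.57, 0.002, 0.69]
force: [0.2, -0.2, 0.4]
finger_gap: -0.0001
```

```bash
python3 n.py 1|tail -1; python3 m.py; python3 - <<'E'
from h import *
im=eyes.get_image("top"); b=eyes.get_image("scene")
cv2.imwrite("pics/f.png",np.hstack([cv2.resize(im["frame"][180:320,230:430],(400,280)),cv2.resize(b["frame"][190:290,230:430],(400,200)).repeat(1,0) if 0 else cv2.copyMakeBorder(cv2.resize(b["frame"][190:290,230:430],(400,200)),0,80,0,0,cv2.BORDER_CONSTANT)]))
E
```

```text
[('red', 223.72, 126.8), ('teal', 223.12, 675.1), ('arm', 223.64, 1462.6)]
16.7333 [0.42196596 0.13624912 0.13636242] [-1.57079574e+00  7.16862560e-05  6.88671497e-01] [0.5788557  0.14882376 0.39579339]
handle 0.94 [219.1 270.6] 0.0783 225.84528515796327
needle_tip 0.67 [223.3 262.2] 0.1143 223.21571549947052
teal_mark 0.24 [259.2 197.8] 0.2124 278.81952058856825
dop 0.54 [244.  295.6] 0.0052 204.018999621206
teal 12 0.11042475356249881 0.10393003334176233 0.11726263194090751 226.53744371746137
red 7 0.16146659837913407 0.15902026764012417 0.16413147749613655 210.95247165219234
```

View pics/f.png

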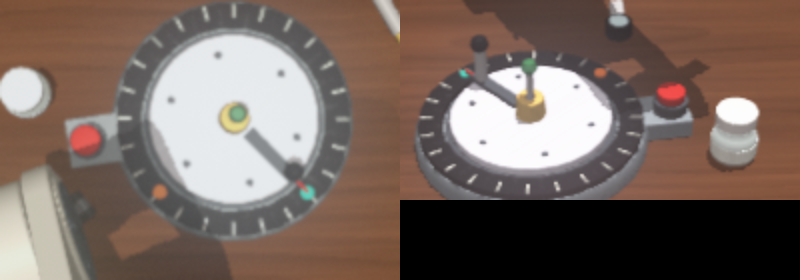

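The needle is on the teal mark (left panel, 305,190), the plunger is down, and the dop and jar are in place. The arm is clear of everything, so I'm handing in.

```bash
python3 -c "
from bench import ticket; print(ticket.close_job())"
```

```text
the job is handed in; nothing more can be done
None
```

I pushed the lever with the shut fingertips until the needle lay on the teal mark, then pressed the lock plunger fully home. I handed the job in at about 17 s with the arm clear of everything.

- **Needle:** it needed three pushes, each followed by a look from the top. In the last one the needle and lever arm read 223.6–223.7°. The teal mark read 223.3° before the needle covered part of it, so the tip is within about 0.4° (0.7 mm) of its middle. The last partly covered reading was 223.1°, which would make it about 0.6° (1.1 mm).
- **Lock:** it took only a few newtons on the way down. It then stalled at 47.8 mm, against the stated 48 mm fully down, with the force rising to 23 N. After I backed off, the lock reading of the needle had not changed.
- **Other things:** the green stone is still standing. The jar and loupe looked in place in the last pictures. I did not re-measure the bystanders farther away, but the arm never went near them.
- **Disagreements:** the scene camera and the place-finding network scattered by several degrees on the needle, mark and handle. I relied on the colour-based measurements from the top camera. A check of the ring's holes after the second push agreed with these to about 0.3°.

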